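# Nudge the press platen onto its locating pins

### The arm

A 6-joint arm with a two-finger parallel gripper is mounted at the origin on the work surface. World frame = base frame: x ahead of the robot, y to its left, z up, the work surface at z = 0. Lengths are in m, angles in rad, forces in N, time in s.
With the tool pointing down it reaches from about 0.2 to 0.875 m from the base axis. Payload 3.4 kg.
Tool frame: the origin (TCP) lies at the very end of the fingers, on their centre line; the grasp point (between the pads) lies 19 mm behind it; z points along the fingers, y is the line along which they close (so a half turn about z gives the same grasp; the last joint's range is limited). The gripper opens to 94 mm and grips with 3 to 60 N. Pads are 16 mm wide; open, the fingers measure 119 mm over their backs; the gripper's body (75 mm by 177 mm) begins 78 mm behind the grasp point.
Start: joints at [-1.256, 0.276, 1.505, -0, 1.361, -0.121], TCP at [0.243, -0.521, 0.205] pointing down, gripper open.
Joint ranges: [-2.89, 2.89], [-0.75, 2.08], [0.22, 2.7], [-1.18, 4.32], [0.11, 2.71], [-2.7, 2.7]. Speed limits (rad/s): [2.57, 2.57, 3.14, 3.14, 3.14, 3.14].

### API

Orientations are given as a 3x3 rotation matrix whose columns are the frame's x, y, z axes.
In Python, from bench import robot gives the robot as it stands.
- The arm moves only by the tool arm_command, never from a script. Its arguments are lists of equal length, an entry for each row: "slide": the shift along the tool's x, y, z in units of 0.2 m (1.0 is 0.2 m), a list of three; "yaw": the turn about the tool's z in units of pi/4 rad (1.0 is pi/4 rad); "grip": the opening, from 0 (shut) to 1 (fully open). In form: {"slide": [[dx, dy, dz], ...], "yaw": [yaw, ...], "grip": [grip, ...]}. A call has 1 to 20 rows; each row is the pose to reach, as a shift and turn from the pose commanded when the call began, along the tool's axes at that moment; what a row does not reach only later rows make up. A row lasts 1/10 s, in which the tool goes at most 50 mm and 8.59 degrees, less where a joint would pass 70% of its speed; a pose out of reach is approached as far as the arm can. A call with a number of a shift or a turn outside -1 to 1 is refused whole. A call with a gripper value outside its range is refused whole. The fingers move at their own pace and stop on an object; "newtons" is the grip in N (left out, the last holds). Time passes only in rows, so rows that repeat a pose let the fingers close. It gives the time, the measured TCP pose, the force, the opening and the grip force at its end, in the units of the state.
- robot.observe(): the state, without advancing time (a new reading comes with each control period).
- robot.snapshot(name): name is "scene" or "top"; returns the picture (400x640x3 uint8, blue, green, red); there is no depth.
- robot.camera_params(name): a dict with "K" (3x3 intrinsics, pixels), "origin" and "orientation" of the camera in the world. Camera axes: x right, y down, z forward; pixel columns grow to the right and rows downward; lengths in m; the calibration is good to about 2 mm. A picture is of the moment at which its call begins. camera_params takes no time and is no camera call.
- robot.sign_off(): hands the job in; it is judged then, once.
The state is a dict: "time": time; "q": joint angles; "dq": joint speeds; "joint_torque": joint torques, N m; "position": TCP position; "tcp_rot": TCP orientation; "ft_force": force on the tool from outside, world axes, zero at the start; "moment": the same for the moment, N m; "opening": finger opening in m; "finger_force": force on a finger pad.
Only numpy, scipy, OpenCV 4.12 (cv2) and the standard library are available. Lean on these libraries where they do the work, as an engineer would, in place of code of your own. Each camera call takes 0.05 s, during which the arm holds its last target. There are 200 camera calls.

### The job

The swap platen of the heat press has been laid askew on its bed, partly on the raised ledge and resting on the tips of the two locating pins hidden under it; white lines on the bed mark where it belongs. With your fingertips, nudge it sideways and forward until both of its holes drop over the two pins and it lies flat and fully down on the lower bed; slide it only, never lift it. Leave the tape roll, the bottle and the cup where they stand, and take the hand clear.

Things in the scene. Friction and masses are not known exactly. Their poses are not given: they have to be found in the camera images.
- platen: Loose aluminium plate, 130 (x) by 150 (y) by 14 mm thick, 0.7 kg, smooth (slides with 1 to 3 N), a dark rubber pad 118 by 88 by 3 mm on the middle of its top, two round 13 mm through holes beside the pad at x +10, y +-60 mm. Origin: centre of underside; z up, +x far. Starts level at z 18 mm on ledge and pin tips, 25 to 42 mm short (bed -x), up to 22 mm sideways, turned up to 0.15 rad from the bed.
- bed: Fixed stepped bed. Origin at table height under the seated platen's centre; seated, the platen shares its x, y, yaw (underside z 12). Lower dark bed: top z 12 mm, x -69 to +97, y +-145. Ledge towards the robot: top z 18, x -152 to -69; the platen drops off its end. White lines: seated far corners (1.5 mm outside), side edges continued on the ledge (y +-77), pin row (x +10) at both sides.
- pin_left (a point): Foot of the left (+y) locating pin, on the bed's surface (12 mm above the table), at bed x +10, y +60 mm. Pin: steel, 10 mm diameter, 6 mm tall, its upper 3.5 mm tapering to 6 mm diameter at the tip.
- pin_right (a point): The same for the right (-y) pin, at bed x +10, y -60 mm.
- hole_left (a point): Centre of the platen's left (+y) hole, at its underside.
- hole_right (a point): Centre of the platen's right (-y) hole, at its underside.
- tape_roll: Loose roll of clear tape lying flat, 90 mm across, 25 mm high, left of the bed; origin at the centre of its underside. To be left alone.
- cleaner: Loose white bottle, 56 mm across, 150 mm tall, right of the bed; origin at the centre of its underside. To be left alone.
- screw_cup: Loose steel cup, 70 mm across, 60 mm tall, beyond the bed; origin at the centre of its underside. To be left alone.
There are look-alikes about, which are no part of the job. Of the things like the platen, leave any that is blue; of the rest the smaller one is meant.

How it is judged:
By the outcome, as a careful person would: the job done as asked, in the order asked, and still so for the second after the job is handed in, with the robot touching nothing.
It also fails if it takes over 64 s, if anything falls off the work surface, if the arm or the gripper's body presses on something with over 40 N, if the wrist force passes 120 N, or if a joint passes its speed limit or range.

## Working session

There is one attempt and no reset: what is moved stays moved. The work goes in short steps, Python scripts to look and compute and a tool call to move; the robot and the scene stay as the last step left them, time stands still between calls to the robot, and variables do not carry over. Pictures are saved under pics/ and viewed, at most 10 in all, crops included, and the job is handed in when it is done.

Besides the shell and the picture viewer there is one more tool, called after "Emit:" as name(argument=value, ...) on one line, values as JSON. arm_command: Moves the arm, as the interface text tells. Its arguments: {"type":"object","properties":{"slide":{"type":"array"},"yaw":{"type":"array"},"grip":{"type":"array"},"newtons":{"type":"number"}},"required":["slide","yaw","grip"]}

```bash
mkdir -p pics
python3 - <<'E'
from bench import robot
import cv2,numpy as np
for n in("top","scene"):
    cv2.imwrite(f"pics/{n}0.png",robot.snapshot(n)); p=robot.camera_params(n); print(n,p)
s=robot.observe(); print(s['time'],s['position'],s['tcp_rot'],s['opening'])
E
```

```text
top {'K': array([[392.44140948,   0.        , 318.73348804],
       [  0.        , 392.44140948, 195.6057009 ],
       [  0.        ,   0.        ,   1.        ]]), 'origin': array([0.42769385, 0.06521631, 1.05335878]), 'orientation': array([[-0.00984786, -0.99520873,  0.09727589],
       [-0.9998084 ,  0.00815397, -0.01779554],
       [ 0.01691709, -0.0974325 , -0.99509835]])}
scene {'K': array([[381.95209504,   0.        , 319.35549688],
       [  0.        , 381.95209504, 206.41059892],
       [  0.        ,   0.        ,   1.        ]]), 'origin': array([1.0313966 , 0.58780103, 0.54255747]), 'orientation': array([[-0.74228476,  0.38995383, -0.54493059],
       [ 0.66997947,  0.41749992, -0.61385774],
       [-0.0118677 , -0.82074955, -0.57116489]])}
0.1 [ 0.2425882  -0.52078003  0.20472915] [[ 9.06539877e-01  4.22119934e-01 -4.60540498e-04]
 [ 4.22120131e-01 -9.06538665e-01  1.49777921e-03]
 [ 2.14744692e-04 -1.55220000e-03 -9.99998772e-01]] 0.09385365964385257
```

View pics/top0.png

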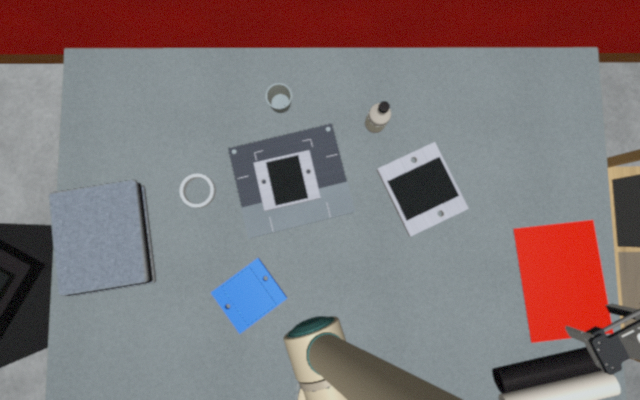

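View pics/scene0.png

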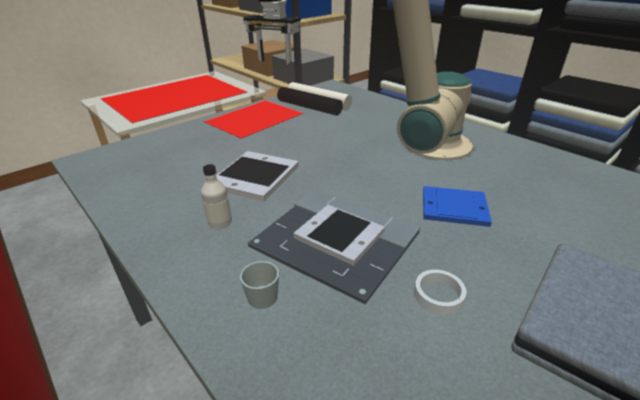

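The top view shows the target platen on the bed near pixel (287,180). The bed's white lines are around it, the tape roll is at (197,190), the cup at (279,98) and the bottle at (378,115). The larger silver plate and the blue plate are decoys. I'll zoom in to measure.

Run:
```python
import cv2
a=cv2.imread("pics/top0.png")[115:245,215:365]; cv2.imwrite("pics/c1.png",cv2.resize(a,None,fx=5,fy=4.6,interpolation=cv2.INTER_CUBIC) if 0 else cv2.resize(a,None,fx=4.5,fy=4.5,interpolation=cv2.INTER_CUBIC))
b=cv2.imread("pics/scene0.png")[185:310,240:430]; cv2.imwrite("pics/c2.png",cv2.resize(b,None,fx=4,fy=4,interpolation=cv2.INTER_CUBIC))
```

```text
(no output)
```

View pics/c1.png

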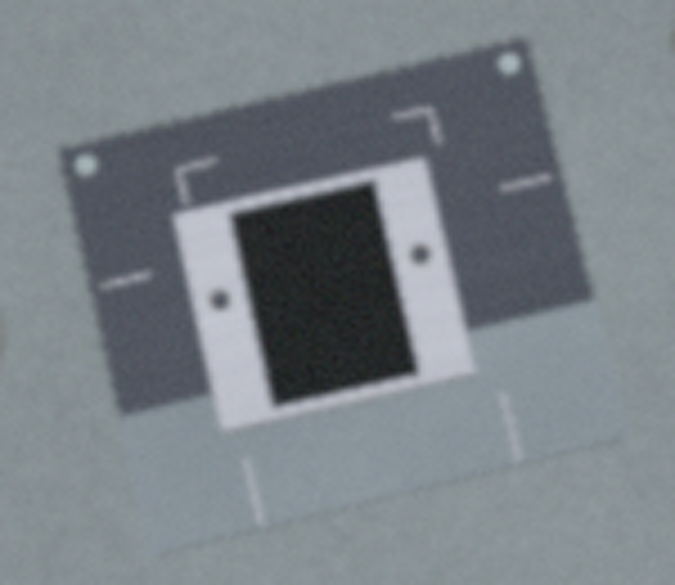

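View pics/c2.png

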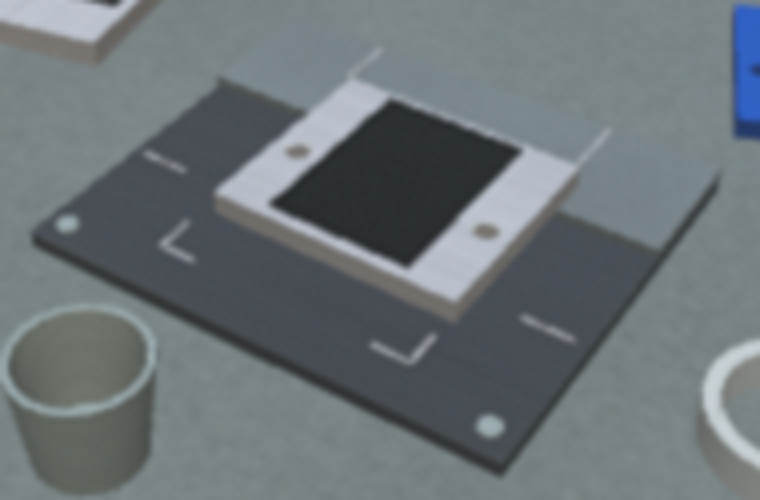

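The crops show the platen about 10 mm left of its marks and short of them, with roughly the bed's yaw. Next I'll fit both poses from the picture features.

```bash
cat > h.py <<'E'
import numpy as np,cv2
from scipy.optimize import least_squares
from bench import robot
def proj(n,P):
    c=robot.camera_params(n); p=(np.atleast_2d(P)-c['origin'])@c['orientation']
    q=p@c['K'].T; return q[:,:2]/q[:,2:]
def w(pose,L):
    L=np.atleast_2d(np.array(L,float)); x,y,t=pose; c,s=np.cos(t),np.sin(t)
    return np.c_[x+c*L[:,0]-s*L[:,1],y+s*L[:,0]+c*L[:,1],L[:,2]]
def fit(obs,x0,lab=''):
    # obs: list of (cam, local mm xyz, pixel); robust fit of x,y,yaw
    f=lambda v:np.concatenate([(proj(n,w(v,np.array(l)/1000.))[0]-u) for n,l,u in obs])
    r=least_squares(f,x0,loss='soft_l1',f_scale=.5)
    print(lab,r.x.round(4),'res px',f(r.x).reshape(-1,2).round(1).tolist()); return r.x
def rel(b,p):
    d=p[:2]-b[:2];c,s=np.cos(b[2]),np.sin(b[2])
    return np.array([c*d[0]+s*d[1],-s*d[0]+c*d[1]])*1000,p[2]-b[2]
T=lambda u,v:np.array([(u+.5)/4.5-.5+215,(v+.5)/4.5-.5+115])
S=lambda u,v:np.array([(u+.5)/4-.5+240,(v+.5)/4-.5+185])
E
cat > m1.py <<'E'
from h import *
bt=[('top',(97,145,12),T(62,148)),('top',(97,-145,12),T(527,39)),
('top',(66.5,76.5,12),T(179,170)),('top',(66.5,-76.5,12),T(432,110)),
('top',(-69,145,18),T(121,413)),('top',(-69,-145,18),T(593,297)),
('top',(-152,77,18),T(263,525)),('top',(-152,-77,18),T(519,460))]
bs=[('scene',(66.5,76.5,12),S(411,361)),('scene',(66.5,-76.5,12),S(163,243)),
('scene',(97,145,12),S(502,466)),('scene',(97,-145,12),S(35,234)),
('scene',(-152,145,18),S(720,170)),('scene',(-152,77,18),S(609,129)),('scene',(-152,-77,18),S(381,48))]
pt=[('top',(65,75,32),T(173,212)),('top',(65,-75,32),T(427,157)),('top',(-65,75,32),T(222,431)),('top',(-65,-75,32),T(476,374)),
('top',(10,60,32),T(219,299)),('top',(10,-60,32),T(420,254))]
ps=[('scene',(65,75,32),S(456,304)),('scene',(65,-75,32),S(216,195)),('scene',(-65,75,32),S(578,179)),('scene',(-65,-75,32),S(347,77)),
('scene',(10,60,32),S(486,231)),('scene',(10,-60,32),S(298,151))]
for k,(b,p) in {'top':(bt,pt),'scene':(bs,ps),'both':(bt+bs,pt+ps)}.items():
    B=fit(b,[.5,.1,.2],k+' bed');P=fit(p,[.5,.1,.2],k+' plt');print('REL',rel(B,P))
for n,px in(('cup',(279,98)),('tape',(197,190)),('bottle',(378,120))):
    f=lambda v:proj('top',[v[0],v[1],.03])[0]-px
    print(n,least_squares(f,[.5,0]).x.round(3))
E
python3 m1.py
```

```text
top bed [0.6013 0.1274 0.2334] res px [[-1.0, -0.3], [0.2, -0.9], [0.5, -0.3], [-0.5, -0.2], [-0.7, 0.5], [0.9, 0.3], [0.1, 0.1], [0.1, 0.4]]
top plt [0.5701 0.1306 0.2146] res px [[0.4, 0.3], [-0.4, 0.2], [-0.1, -0.2], [-0.3, -0.2], [0.2, -0.0], [0.2, -0.0]]
REL (array([-29.61638739,  10.37111787]), np.float64(-0.018748856058019042))
scene bed [0.6026 0.1301 0.2363] res px [[-0.5, 0.4], [-0.1, 1.1], [0.4, -0.4], [-1.9, -0.5], [0.3, -0.3], [0.0, -0.1], [0.6, -0.0]]
scene plt [0.5722 0.1334 0.2255] res px [[0.0, -0.1], [-0.7, -0.2], [0.3, -2.9], [0.8, 0.6], [-0.0, 0.1], [-0.4, 0.3]]
REL (array([-28.76293786,  10.37126858]), np.float64(-0.010752877280239242))
both bed [0.6015 0.1285 0.2344] res px [[-1.4, -0.3], [-0.3, -1.0], [0.0, -0.3], [-0.9, -0.2], [-1.1, 0.5], [0.4, 0.1], [-0.3, 0.0], [-0.2, 0.3], [-0.7, -0.3], [-0.1, 0.4], [0.0, -1.1], [-1.8, -1.2], [0.1, -0.7], [-0.1, -0.5], [0.6, -0.4]]
both plt [0.5706 0.1316 0.2213] res px [[-0.1, 0.4], [-1.0, -0.1], [-0.3, -0.2], [-0.6, -0.6], [-0.2, -0.1], [-0.2, -0.3], [-0.2, -0.9], [-0.6, -1.0], [0.2, -3.5], [0.9, 0.0], [-0.2, -0.6], [-0.3, -0.5]]
REL (array([-29.38341511,  10.20303735]), np.float64(-0.013068809896344846))
cup [0.792 0.151]
tape [0.545 0.365]
bottle [ 0.73  -0.114]
```

The robust fits put the platen at bed-relative x about -29 mm, y +10 mm and yaw -0.015 rad. My plan is to push its left side square with both open fingertips, then push its near edge the same way. I'll start with the transit.

Emit:
arm_command(slide=[[0.99,-0.92,0],[0.99,-0.92,0],[0.99,-0.92,0],[0.99,-0.92,0],[0.99,-0.92,0],[0.99,-0.92,0],[0.99,-0.92,0]], yaw=[0,0,0,0,0,0,0], grip=[1,1,1,1,1,1,1])

```text
time: 0.8
position: [0.3448, -0.268, 0.2054]
tcp_rot: [[0.905, 0.426, -0.0], [0.426, -0.905, 0.001], [0.0, -0.001, -1.0]]
ft_force: [0.5, 0.0, -1.1]
opening: 0.0941
finger_force: 0.0
```

Emit:
arm_command(slide=[[0.99,-0.92,0],[0.99,-0.92,0],[0.99,-0.92,0],[0.99,-0.92,0],[0.99,-0.92,0],[0.99,-0.92,0],[0.99,-0.92,0]], yaw=[0,0,0,0,0,0,0], grip=[1,1,1,1,1,1,1])

```text
time: 1.5
position: [0.4475, -0.0193, 0.2051]
tcp_rot: [[0.905, 0.425, 0.0], [0.425, -0.905, 0.0], [0.0, -0.0, -1.0]]
ft_force: [-0.3, -1.1, -0.1]
opening: 0.0939
finger_force: 0.0
```

Emit:
arm_command(slide=[[0.99,-0.92,0],[0.99,-0.92,0],[0.99,-0.92,0],[0.99,-0.92,0],[0.99,-0.92,0],[0.99,-0.92,0],[0.99,-0.92,0]], yaw=[0,0,0,0,0,0,0], grip=[1,1,1,1,1,1,1])

```text
time: 2.2
position: [0.55, 0.2302, 0.2043]
tcp_rot: [[0.906, 0.423, -0.0], [0.423, -0.906, -0.001], [-0.0, 0.001, -1.0]]
ft_force: [-0.2, -0.2, -0.6]
opening: 0.0941
finger_force: 0.0
```

Emit:
arm_command(slide=[[0,0,0],[0,0,0],[0,0,0],[0,0,0],[0,0,0],[0,0,0]], yaw=[-0.87,-0.87,-0.87,-0.87,-0.87,-0.87], grip=[1,1,1,1,1,1])

```text
time: 2.8
position: [0.5483, 0.2268, 0.2053]
tcp_rot: [[0.439, 0.898, -0.0], [0.898, -0.439, -0.002], [-0.002, 0.0, -1.0]]
ft_force: [-0.4, 0.1, -0.2]
opening: 0.0943
finger_force: 0.0
```

Emit:
arm_command(slide=[[0,0,0],[0,0,0],[0,0,0],[0,0,0],[0,0,0],[0,0,0]], yaw=[-0.87,-0.87,-0.87,-0.87,-0.87,-0.87], grip=[1,1,1,1,1,1])

```text
time: 3.4
position: [0.5483, 0.2279, 0.2054]
tcp_rot: [[-0.226, 0.974, -0.0], [0.974, 0.226, -0.001], [-0.001, -0.001, -1.0]]
ft_force: [-0.2, 0.3, -0.2]
opening: 0.0941
finger_force: 0.0
```

```bash
cat >> h.py <<'E'
BED=np.array([.6015,.1283,.234])
def go(bx,by,z,ang,bed=BED):
    """slide/yaw units from the present pose to bed-local mm bx,by, height z mm, tool x at bed angle ang"""
    s=robot.observe();R=s['tcp_rot'];p=s['position']
    t=w(bed,[[bx/1000,by/1000,z/1000]])[0]
    a=np.arctan2(R[1,0],R[0,0]);d=(bed[2]+ang-a+np.pi)%(2*np.pi)-np.pi
    l,_=rel(bed,np.array([p[0],p[1],a]))
    print('t',round(s['time'],2),'bed-local now',l.round(1),'z',round(p[2]*1000,1),'angle',round(a-bed[2],4),'F',s['ft_force'].round(1))
    print(' slide',(R.T@(t-p)/.2).round(4),'yaw',round(-d/(np.pi/4),4))
E
python3 -c "
from h import *
go(-29,112,100,np.pi/2);go(-29,112,23,np.pi/2)"
```

```text
t 3.4 bed-local now [-28.7 109.2] z 205.4 angle 1.5648 F [-0.2  0.3 -0.2]
 slide [ 0.0144 -0.0015  0.5269] yaw -0.0077
t 3.4 bed-local now [-28.7 109.2] z 205.4 angle 1.5648 F [-0.2  0.3 -0.2]
 slide [ 0.0148 -0.0013  0.9119] yaw -0.0077
```

Emit:
arm_command(slide=[[0.02,0,0.25],[0.02,0,0.5],[0.02,0,0.7],[0.02,0,0.8],[0.02,0,0.86],[0.02,0,0.9],[0.02,0,0.91],[0.02,0,0.91]], yaw=[-0.01,-0.01,-0.01,-0.01,-0.01,-0.01,-0.01,-0.01], grip=[1,1,1,1,1,1,1,1])

```text
time: 4.2
position: [0.5481, 0.2338, 0.0243]
tcp_rot: [[-0.236, 0.972, 0.002], [0.972, 0.236, 0.0], [-0.0, 0.002, -1.0]]
ft_force: [-0.4, 0.8, 0.4]
opening: 0.0938
finger_force: 0.0
```

```bash
python3 -c "
from h import *
a=robot.snapshot('scene');cv2.imwrite('pics/s1.png',a);cv2.imwrite('pics/c3.png',cv2.resize(a[165:310,240:430],None,fx=4,fy=4,interpolation=cv2.INTER_CUBIC))
go(-29,95,23,np.pi/2);go(-29,83,23,np.pi/2)"
```

```text
t 4.25 bed-local now [-27.3 115.1] z 24.6 angle 1.5757 F [-0.2 -0.6 -0.1]
 slide [-0.1003 -0.0089  0.0078] yaw 0.0063
t 4.25 bed-local now [-27.3 115.1] z 24.6 angle 1.5757 F [-0.2 -0.6 -0.1]
 slide [-0.1603 -0.0092  0.0078] yaw 0.0063
```

View pics/c3.png

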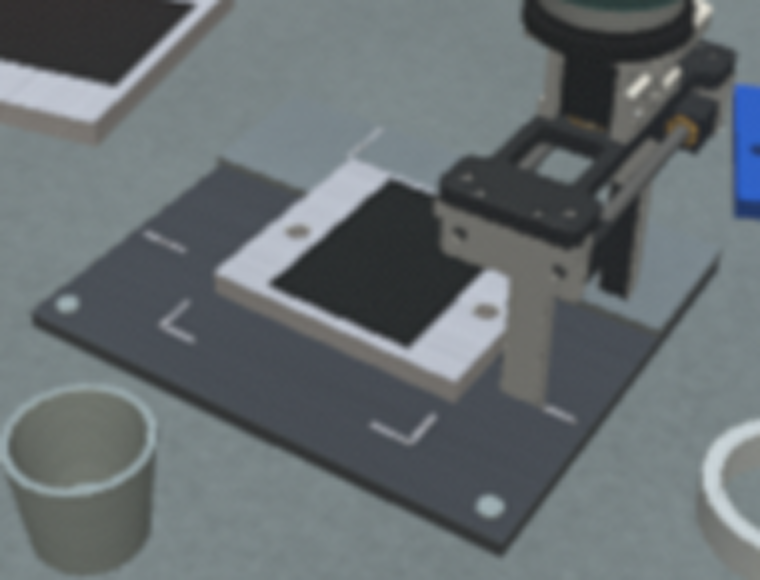

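The fingers stand beside the platen's left edge; the near one is at crop (525,390), clear of everything. Now the slow side push.

Emit:
arm_command(slide=[[-0.02,-0.01,0.01],[-0.04,-0.01,0.01],[-0.06,-0.01,0.01],[-0.08,-0.01,0.01],[-0.09,-0.01,0.01],[-0.1,-0.01,0.01],[-0.105,-0.01,0.01],[-0.11,-0.01,0.01],[-0.115,-0.01,0.01],[-0.12,-0.01,0.01],[-0.125,-0.01,0.01],[-0.13,-0.01,0.01],[-0.135,-0.01,0.01],[-0.14,-0.01,0.01],[-0.145,-0.01,0.01],[-0.15,-0.01,0.01],[-0.155,-0.01,0.01],[-0.155,-0.01,0.01],[-0.155,-0.01,0.01]], yaw=[0.006,0.006,0.006,0.006,0.006,0.006,0.006,0.006,0.006,0.006,0.006,0.006,0.006,0.006,0.006,0.006,0.006,0.006,0.006], grip=[1,1,1,1,1,1,1,1,1,1,1,1,1,1,1,1,1,1,1])

```text
time: 6.15
position: [0.5528, 0.2029, 0.0214]
tcp_rot: [[-0.233, 0.973, 0.0], [0.973, 0.233, -0.0], [-0.001, 0.0, -1.0]]
ft_force: [-0.1, 0.5, 0.5]
opening: 0.0943
finger_force: 0.3
```

```bash
python3 -c "
from h import *
a=robot.snapshot('scene');cv2.imwrite('pics/s2.png',a);cv2.imwrite('pics/c4.png',cv2.resize(a[185:310,240:430],None,fx=4,fy=4,interpolation=cv2.INTER_CUBIC))
go(-29,83,23,np.pi/2);go(-29,110,23,np.pi/2)"
```

```text
t 6.2 bed-local now [-30.1  83.9] z 21.4 angle 1.5717 F [0.3 1.4 0. ]
 slide [-0.0043  0.0053 -0.0078] yaw 0.0012
t 6.2 bed-local now [-30.1  83.9] z 21.4 angle 1.5717 F [0.3 1.4 0. ]
 slide [ 0.1307  0.0054 -0.0079] yaw 0.0012
```

View pics/c4.png

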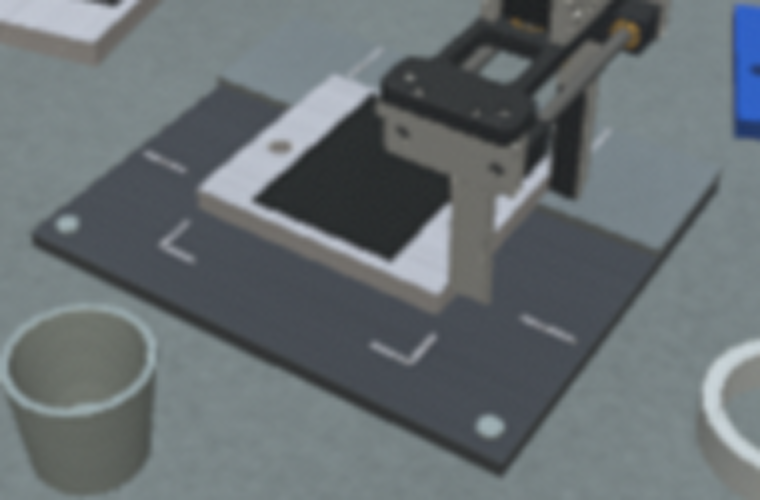

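The platen moved right; its far corners are now at crop (199,188) and (440,300), and the right hole is at (279,147). I'll back the hand off, rise and turn, then measure it unobstructed.

Emit:
arm_command(slide=[[0.05,0,0],[0.14,0,0],[0.14,0,-0.2],[0.14,0,-0.4],[0.14,0,-0.4]], yaw=[0,0,0,0,0], grip=[1,1,1,1,1])

```text
time: 6.7
position: [0.5499, 0.2322, 0.1069]
tcp_rot: [[-0.233, 0.972, 0.011], [0.972, 0.233, 0.003], [0.0, 0.011, -1.0]]
ft_force: [0.5, -0.4, -0.2]
opening: 0.0939
finger_force: 0.0
```

```bash
python3 -c "
from h import *
go(-29,100,100,np.pi/2);go(-150,0,100,0);go(-150,0,100,np.pi/4)"
```

```text
t 6.7 bed-local now [-26.1 113. ] z 106.9 angle 1.5724 F [ 0.5 -0.4 -0.2]
 slide [-0.0651 -0.0151  0.0343] yaw 0.002
t 6.7 bed-local now [-26.1 113. ] z 106.9 angle 1.5724 F [ 0.5 -0.4 -0.2]
 slide [-0.5641 -0.6209  0.0275] yaw 2.002
t 6.7 bed-local now [-26.1 113. ] z 106.9 angle 1.5724 F [ 0.5 -0.4 -0.2]
 slide [-0.5641 -0.6209  0.0275] yaw 1.002
```

Emit:
arm_command(slide=[[-0.56,-0.62,0],[-0.56,-0.62,0],[-0.56,-0.62,0],[-0.56,-0.62,0],[-0.56,-0.62,0],[-0.56,-0.62,0],[-0.56,-0.62,0]], yaw=[1,1,1,1,1,1,1], grip=[1,1,1,1,1,1,1])

```text
time: 7.4
position: [0.4511, 0.0925, 0.1011]
tcp_rot: [[0.523, 0.852, -0.001], [0.852, -0.523, -0.0], [-0.001, -0.0, -1.0]]
ft_force: [-0.4, -0.1, -0.9]
opening: 0.0938
finger_force: 0.0
```

Emit:
arm_command(slide=[[0,0,0],[0,0,0],[0,0,0],[0,0,0],[0,0,0],[0,0,0]], yaw=[1,1,1,1,1,1], grip=[1,1,1,1,1,1])

```text
time: 8.0
position: [0.4514, 0.0929, 0.101]
tcp_rot: [[0.973, 0.231, -0.001], [0.231, -0.973, -0.0], [-0.001, 0.0, -1.0]]
ft_force: [-0.2, -0.4, 0.3]
opening: 0.0941
finger_force: 0.0
```

```bash
python3 -c "
from h import *
a=robot.snapshot('scene');cv2.imwrite('pics/s3.png',a)
b=robot.snapshot('top');cv2.imwrite('pics/t3.png',b)
A=cv2.resize(a[190:290,265:400],None,fx=4.5,fy=4.5,interpolation=cv2.INTER_CUBIC)
cv2.imwrite('pics/c5.png',A)
go(-120,0,50,0);go(-110,0,23,0)"
```

```text
t 8.1 bed-local now [-154.3    0.4] z 101.0 angle 0.0024 F [-0.4 -0.5 -0.3]
 slide [0.1715 0.0022 0.2549] yaw 0.003
t 8.1 bed-local now [-154.3    0.4] z 101.0 angle 0.0024 F [-0.4 -0.5 -0.3]
 slide [0.2216 0.0023 0.3899] yaw 0.003
```

View pics/c5.png

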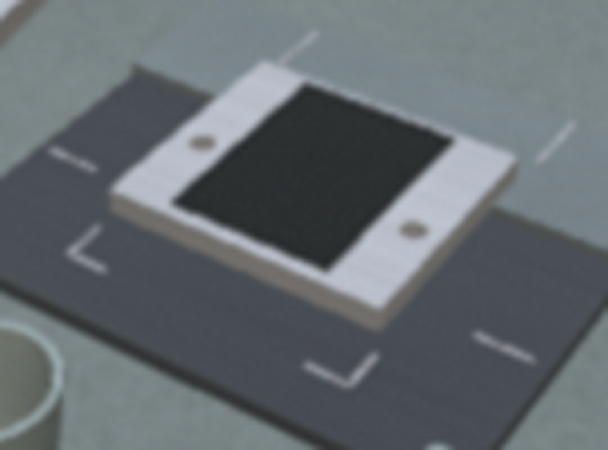

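Run:
```python
from h import *
U=lambda u,v:np.array([(u+.5)/4.5-.5+265,(v+.5)/4.5-.5+190])
ps=[('scene',l,U(*u)) for l,u in [((65,75,32),(380,308)),((65,-75,32),(110,195)),((-65,-75,32),(267,62)),((-65,75,32),(517,158)),((10,60,32),(413,230)),((10,-60,32),(202,143)),((59,44,35),(327,270)),((59,-44,35),(173,203)),((-59,-44,35),(307,84)),((-59,44,35),(453,140))]]
bs=[('scene',l,U(*u)) for l,u in [((66.5,76.5,12),(349,384)),((66.5,-76.5,12),(69,252)),((10,-107,12),(97,169)),((10,107,12),(474,334)),((-69,-145,18),(135,66))]]
P=fit(ps,[.57,.13,.23],'plt')
for b in ([.6026,.1301,.2363],[.6015,.1285,.2344],fit(bs,[.6,.13,.23],'bed')): print(rel(np.array(b),P))
# expected pixels of seated holes' top view check: where bed marks project for candidate bed poses
a=cv2.imread('pics/t3.png')
cv2.imwrite('pics/c6.png',cv2.resize(a[130:225,230:345],None,fx=5.2,fy=5.2,interpolation=cv2.INTER_CUBIC))
```

```text
plt [0.5755 0.1235 0.2323] res px [[0.1, 0.6], [-0.2, -1.0], [-1.0, -0.0], [0.4, 0.1], [0.2, 0.1], [0.1, 0.0], [0.1, 0.3], [-1.0, -0.2], [-0.2, -0.6], [0.8, -0.3]]
bed [0.601  0.1295 0.2298] res px [[-0.2, -0.1], [0.7, 0.2], [0.0, 0.1], [0.0, 0.3], [-0.4, -0.9]]
(array([-27.84235171,  -0.04007507]), np.float64(-0.003992674165023524))
(array([-26.40069095,   1.20778538]), np.float64(-0.0020926741650235114))
(array([-2.61953936e+01, -2.23859362e-02]), np.float64(0.0024702941335187634))
```

View pics/c6.png

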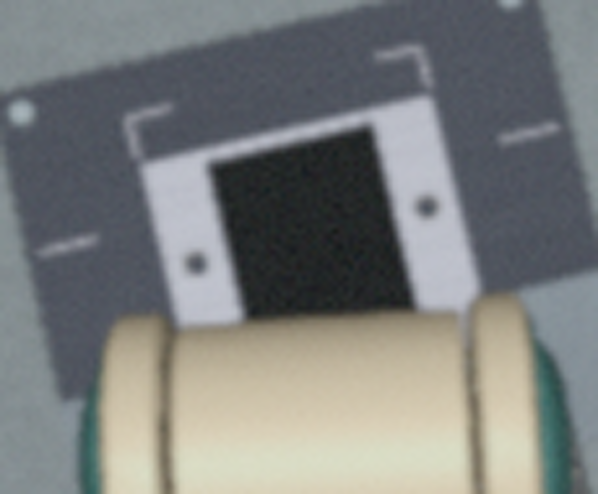

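The top view shows the platen corners at crop (143,163) and (435,95), and the holes at (196,263) and (428,207). The marks are at (127,119) and (420,48). I'll fit this as well.

Run:
```python
from h import *
U=lambda u,v:np.array([(u+.5)/5.2-.5+230,(v+.5)/5.2-.5+130])
ps=[('top',l,U(*u)) for l,u in [((65,75,32),(142,162)),((65,-75,32),(434,95)),((10,60,32),(196,263)),((10,-60,32),(428,207)),((59,44,35),(209,164)),((59,-44,35),(372,126))]]
bs=[('top',l,U(*u)) for l,u in [((66.5,76.5,12),(127,119)),((66.5,-76.5,12),(420,48)),((10,107,12),(97,238)),((10,-107,12),(500,139))]]
P=fit(ps,[.57,.13,.23],'plt'); B=fit(bs,[.6,.13,.23],'bed');print(rel(B,P)); print(rel(np.array([.6013,.1274,.2334]),P))
# direct edge location: rows sampled across marks in raw images
```

```text
plt [0.5732 0.1204 0.2271] res px [[0.3, 0.5], [-0.4, 0.4], [0.1, -0.1], [0.0, 0.2], [-0.7, -0.6], [0.6, -0.9]]
bed [0.6009 0.1281 0.2373] res px [[0.5, -0.1], [-0.6, 0.2], [-0.0, -0.0], [0.1, -0.0]]
(array([-28.7643482 ,  -1.03674991]), np.float64(-0.010154871424004758))
(array([-28.98570188,  -0.35360309]), np.float64(-0.006265482371256986))
```

Emit:
arm_command(slide=[[0.05,0,0.1],[0.1,0,0.2],[0.15,0,0.3],[0.2,0,0.35],[0.2,0,0.38],[0.2,0,0.39],[0.2,0,0.39]], yaw=[0,0,0,0,0,0,0], grip=[1,1,1,1,1,1,1])

```text
time: 8.8
position: [0.4901, 0.1019, 0.0236]
tcp_rot: [[0.972, 0.233, -0.0], [0.233, -0.972, -0.0], [-0.0, 0.0, -1.0]]
ft_force: [-0.3, -0.4, -0.1]
opening: 0.0942
finger_force: 0.0
```

```bash
python3 -c "
from h import *
go(-80,0,22.5,0);go(-74,0,22.5,0)"
```

```text
t 8.8 bed-local now [-1.145e+02  1.000e-01] z 23.6 angle 0.0011 F [-0.3 -0.4 -0.1]
 slide [0.1723 0.0009 0.0053] yaw 0.0014
t 8.8 bed-local now [-1.145e+02  1.000e-01] z 23.6 angle 0.0011 F [-0.3 -0.4 -0.1]
 slide [0.2023 0.001  0.0053] yaw 0.0014
```

Emit:
arm_command(slide=[[0.03,0,0],[0.06,0,0],[0.08,0,0],[0.09,0,0],[0.1,0,0],[0.11,0,0],[0.12,0,0],[0.13,0,0],[0.14,0,0],[0.15,0,0],[0.16,0,0],[0.17,0,0],[0.175,0,0],[0.18,0,0],[0.18,0,0],[0.18,0,0]], yaw=[0,0,0,0,0,0,0,0,0,0,0,0,0,0,0,0], grip=[1,1,1,1,1,1,1,1,1,1,1,1,1,1,1,1])

```text
time: 10.4
position: [0.5261, 0.1104, 0.0236]
tcp_rot: [[0.973, 0.233, 0.001], [0.233, -0.973, 0.0], [0.001, 0.0, -1.0]]
ft_force: [0.1, 0.6, -0.0]
opening: 0.094
finger_force: 0.0
```

```bash
python3 -c "
from h import *
a=robot.snapshot('scene');b=robot.snapshot('top')
cv2.imwrite('pics/s4.png',a);cv2.imwrite('pics/t4.png',b)
A=cv2.resize(a[200:295,255:395],None,fx=4,fy=4,interpolation=cv2.INTER_CUBIC)
cv2.imwrite('pics/c7.png',A)
go(-73,0,23,0)"
```

```text
t 10.5 bed-local now [-77.8   0.1] z 23.6 angle 0.0007 F [-0.1 -0.5  0.2]
 slide [0.0241 0.0004 0.0029] yaw 0.0009
```

View pics/c7.png

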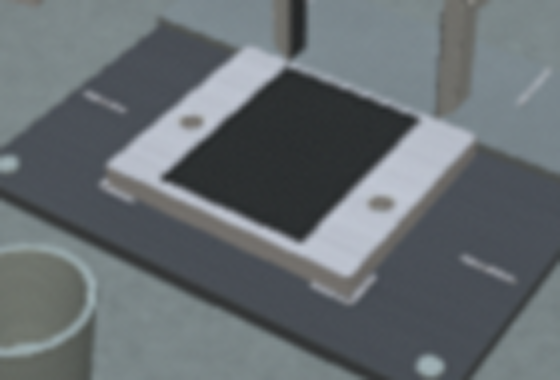

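The platen is now close to its marks; its far corners are at crop (348,278) and (107,167), just inside the mark corners at (350,302) and (102,185).

Run:
```python
from h import *
U=lambda u,v:np.array([(u+.5)/4-.5+255,(v+.5)/4-.5+200])
for dz in (0,-6):
  ps=[('scene',(l[0],l[1],l[2]+dz),U(*u)) for l,u in [((65,75,32),(348,278)),((65,-75,32),(107,167)),((-65,-75,32),(248,46)),((-65,75,32),(474,137)),((10,60,32),(381,203)),((10,-60,32),(191,122)),((59,44,35),(303,241)),((59,-44,35),(162,179)),((-59,-44,35),(288,68)),((-59,44,35),(418,120))]]
  P=fit(ps,[.57,.13,.23],f'plt{dz}')
  for b in([.6026,.1301,.2363],[.601,.1295,.2298]):print(rel(np.array(b),P))
```

```text
plt0 [0.6073 0.136  0.2315] res px [[0.5, 0.7], [-0.8, -0.2], [-0.1, -0.2], [1.5, -0.1], [0.4, 0.4], [-0.1, -0.1], [-0.3, 0.7], [-1.0, -0.4], [-0.4, -1.1], [1.3, -0.6]]
(array([5.9200567 , 4.67072481]), np.float64(-0.0047590379315781695))
(array([7.58418097, 4.92888096]), np.float64(0.0017409620684218363))
plt-6 [0.6024 0.1307 0.2335] res px [[0.3, 0.3], [-0.3, -0.1], [-0.1, 0.1], [0.9, -0.1], [0.1, 0.2], [0.1, 0.0], [-0.3, 0.4], [-0.7, -0.4], [-0.4, -0.8], [0.9, -0.5]]
(array([-0.02971901,  0.64137415]), np.float64(-0.0028416782469234403))
(array([1.66072154, 0.86094215]), np.float64(0.0036583217530765655))
```

Refitting at the seated height matches much better, giving roughly x 0 and y 0.6 mm, so the platen appears to have dropped. I'll retract and check for tilt.

Emit:
arm_command(slide=[[-0.1,0,0],[-0.2,0,-0.1],[-0.4,0,-0.4],[-0.6,0,-0.6],[-0.8,0,-0.8],[-0.95,0,-0.8],[-0.95,0,-0.8],[-0.95,0,-0.8],[-0.95,0,-0.8]], yaw=[0,0,0,0,0,0,0,0,0], grip=[1,1,1,1,1,1,1,1,1])

```text
time: 11.4
position: [0.3417, 0.0662, 0.1833]
tcp_rot: [[0.973, 0.232, 0.001], [0.232, -0.973, 0.0], [0.001, 0.0, -1.0]]
ft_force: [0.0, 0.4, 0.4]
opening: 0.0942
finger_force: 0.0
```

```bash
python3 -c "
from h import *
print(robot.observe()['time'],robot.observe()['position'])
A=[]
for n,(r,c) in {'scene':(200,255),'top':(125,225)}.items():
    a=robot.snapshot(n);cv2.imwrite(f'pics/{n}5.png',a)
    A.append(cv2.resize(a[r:r+98,c:c+140],None,fx=5.7 if 0 else 3,fy=3,interpolation=cv2.INTER_CUBIC) if n=='top' else cv2.resize(a[r:r+98,c:c+140],None,fx=3,fy=3,interpolation=cv2.INTER_CUBIC))
cv2.imwrite('pics/c8.png',np.vstack(A))"
```

```text
11.4 [0.3416752  0.06618461 0.18326101]
```

View pics/c8.png

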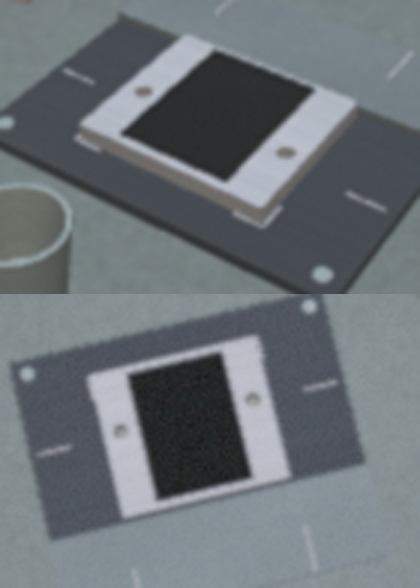

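The last view shows the platen filling the marks, the far edge on the corner marks and the near edge at the ledge end. Both holes now look light, with the steel pins in them. I'll check height and tilt numerically.

Run:
```python
from h import *
L=[(65,75,14),(65,-75,14),(-65,-75,14),(-65,75,14),(10,60,14),(10,-60,14),(59,44,17),(59,-44,17),(-59,-44,17),(-59,44,17)]
L=np.array(L,float)/1000
cs=np.array([(262,208),(80,124),(186,35),(357,102),(286,152),(144,91),(227,181),(122,134),(216,51),(314,90)])
ct=np.array([(88,80),(260,42),(290,182),(122,225),(120,137),(252,105),(129,80),(221,59),(250,183),(157,206)])
us=(cs+.5)/3-.5+[255,200]; ut=(ct+.5)/3-.5+[225,125]
from scipy.spatial.transform import Rotation as R
def f(v,sep=False):
    P=L@R.from_euler('ZYX',v[[3,4,5]]).as_matrix().T+v[:3]
    # v[6:8]: top-camera pixel bias, absorbing the 2 mm calibration error between cameras
    return np.concatenate([(proj('scene',P)-us).ravel(),(proj('top',P)+v[6:8]-ut).ravel(),v[6:8]*.5])
r=least_squares(f,[.6,.13,.012,.23,0,0,0,0],loss='soft_l1',f_scale=.5)
J=np.linalg.inv(r.jac.T@r.jac)*(r.fun**2).mean()
print(r.x.round(4));print('sd',np.sqrt(np.diag(J)).round(4))
for b in([.6026,.1301,.2363],[.6015,.1285,.2344]):print(rel(np.array(b),r.x[[0,1,3]]))
# stability + hole brightness before/after
for n,pts in(('scene',us[4:6]),('top',ut[4:6])):
    print(n,[cv2.imread(f'pics/{n}5.png')[int(v)-0:int(v)+2,int(u):int(u)+2].mean().round() for u,v in pts])
print('dz6 residuals:')
for z in(12,15,18):
    g=lambda v:f(np.array([v[0],v[1],z/1000,v[2],0,0,v[3],v[4]]))
    q=least_squares(g,[.6,.13,.23,0,0]);print(z,q.cost.round(2))
```

```text
[ 0.5997  0.1282  0.0088  0.2334 -0.0053  0.0025 -0.0996 -0.5234]
sd [0.0016 0.0017 0.002  0.0049 0.0105 0.0092 0.6986 0.7323]
(array([-3.26048536, -1.18025147]), np.float64(-0.0029022250178191433))
(array([-1.81670264,  0.11431656]), np.float64(-0.0010022250178191305))
scene [np.float64(116.0), np.float64(119.0)]
top [np.float64(145.0), np.float64(142.0)]
dz6 residuals:
12 6.66
15 8.41
18 11.16
```

Height and tilt agree with the platen being seated. To be sure, I'll nudge it gently from behind: a seated platen should resist.

Emit:
arm_command(slide=[[0.2,0,0.2],[0.4,0,0.4],[0.6,0,0.6],[0.75,0,0.7],[0.8,0,0.78],[0.85,0,0.8],[0.9,0,0.8],[0.93,0,0.8],[0.94,0,0.8],[0.95,0,0.8],[0.955,0,0.8],[0.96,0,0.8],[0.96,0,0.8]], yaw=[0,0,0,0,0,0,0,0,0,0,0,0,0], grip=[1,1,1,1,1,1,1,1,1,1,1,1,1])

```text
time: 12.8
position: [0.5275, 0.1107, 0.0239]
tcp_rot: [[0.973, 0.232, 0.001], [0.232, -0.973, -0.0], [0.001, 0.0, -1.0]]
ft_force: [-0.8, 0.8, -0.4]
opening: 0.0941
finger_force: 0.0
```

Emit:
arm_command(slide=[[0.005,0,0],[0.01,0,0],[0.01,0,0],[0.01,0,0]], yaw=[0,0,0,0], grip=[1,1,1,1])

```text
time: 13.2
position: [0.5289, 0.1111, 0.0233]
tcp_rot: [[0.973, 0.233, -0.001], [0.233, -0.973, -0.0], [-0.001, 0.0, -1.0]]
ft_force: [-0.6, -0.9, 1.1]
opening: 0.0939
finger_force: 0.7
```

```bash
python3 -c "
from h import *
go(-73,0,23,0)"
```

```text
t 13.2 bed-local now [-74.6   0.1] z 23.3 angle 0.0007 F [-0.6 -0.9  1.1]
 slide [0.008  0.0006 0.0015] yaw 0.0009
```

Little force so far, so I'll continue in 1 mm steps.

Emit:
arm_command(slide=[[0.005,0,0],[0.005,0,0],[0.005,0,0]], yaw=[0,0,0], grip=[1,1,1])

```text
time: 13.5
position: [0.5301, 0.1114, 0.0233]
tcp_rot: [[0.973, 0.233, -0.001], [0.233, -0.973, -0.0], [-0.001, 0.0, -1.0]]
ft_force: [-1.0, -1.4, -0.0]
opening: 0.0942
finger_force: 0.9
```

Emit:
arm_command(slide=[[0.005,0,0],[0.005,0,0],[0.005,0,0]], yaw=[0,0,0], grip=[1,1,1])

```text
time: 13.8
position: [0.5303, 0.1115, 0.0232]
tcp_rot: [[0.973, 0.233, -0.002], [0.233, -0.973, -0.0], [-0.002, 0.0, -1.0]]
ft_force: [-4.5, -0.3, 1.1]
opening: 0.0943
finger_force: 2.1
```

Emit:
arm_command(slide=[[0.005,0,0],[0.005,0,0],[0.005,0,0]], yaw=[0,0,0], grip=[1,1,1])

```text
time: 14.1
position: [0.5304, 0.1115, 0.0232]
tcp_rot: [[0.973, 0.233, -0.004], [0.233, -0.973, -0.001], [-0.004, -0.0, -1.0]]
ft_force: [-6.3, -2.4, 2.9]
opening: 0.0936
finger_force: 3.0
```

Emit:
arm_command(slide=[[-0.005,0,0],[-0.1,0,0],[-0.3,0,-0.2],[-0.5,0,-0.5],[-0.7,0,-0.8],[-0.9,0,-0.8],[-0.95,0,-0.8],[-0.95,0,-0.8],[-0.95,0,-0.8],[-0.95,0,-0.8]], yaw=[0,0,0,0,0,0,0,0,0,0], grip=[1,1,1,1,1,1,1,1,1,1])

```text
time: 15.1
position: [0.3494, 0.0679, 0.1835]
tcp_rot: [[0.973, 0.233, 0.003], [0.233, -0.973, 0.0], [0.003, 0.0, -1.0]]
ft_force: [-0.3, -0.6, -0.6]
opening: 0.0943
finger_force: 0.0
```

```bash
python3 -c "
from h import *
for n,(r,c) in {'scene':(200,255),'top':(125,225)}.items():
    a=robot.snapshot(n);cv2.imwrite(f'pics/{n}6.png',a)
    f=lambda x:cv2.cvtColor(x[r:r+98,c:c+140],6).astype(np.float32)
    A=f(cv2.imread(f'pics/{n}5.png'));B=f(a)
    m=np.eye(2,3,dtype=np.float32)
    mask=np.zeros(A.shape,np.uint8); mask[25:60,45:100]=255
    print(n,cv2.phaseCorrelate(A,B),cv2.findTransformECC(A,B,m,cv2.MOTION_EUCLIDEAN,(3,200,1e-7),mask,3)[1].round(3).tolist(),np.abs(A-B).max())
print(robot.observe()['time'],robot.observe()['ft_force'])"
```

```text
scene ((-0.03476318091404096, 0.13757530732834766), 0.9880199615160624) [[1.0, -0.0010000000474974513, -0.36000001430511475], [0.0010000000474974513, 1.0, 0.3889999985694885]] 46.0
top ((-0.03236966443122924, -0.25134577352613263), 0.9445261764526367) [[1.0, 0.0020000000949949026, -0.19300000369548798], [-0.0020000000949949026, 1.0, -0.18000000715255737]] 42.0
15.2 [-0.32430967  0.70102983  0.49239321]
```

The platen moved about 1 mm and then stopped firmly, with force rising to about 7 N and no further travel. The pins are holding it. Handing in.

```bash
python3 -c "
from bench import robot
print(robot.sign_off())"
```

```text
the job is handed in; nothing more can be done
None
```

I slid the platen onto both pins and it appears to lie flat on the lower bed, going by the camera fits and a gentle push that the pins stopped. The hand is clear, the tape roll, bottle and cup were not touched, and I handed the job in at about 15 s; no verdict came back.

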